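# Move the stirrer's battery pack to its charger

## Robot

A 7-joint arm with a two-finger parallel gripper is mounted at the origin on the work surface. World frame = base frame: x ahead of the robot, y to its left, z up, the work surface at z = 0. Lengths are in m, angles in degrees, forces in N, time in s.
With the tool pointing down it reaches from about 0.425 to 0.875 m from the base axis. Payload 4.7 kg.
Tool frame: the origin (TCP) lies midway between the tips of the shut fingers; the grasp point (between the pads) lies 19 mm behind it; z points along the fingers, y is the line along which they close (so a half turn about z gives the same grasp; the last joint's range is limited). The gripper opens to 87 mm and grips with 3 to 60 N. Pads are 19 mm wide; open, the fingers measure 117 mm over their backs; the gripper's body (75 mm by 190 mm) begins 51 mm behind the grasp point.
Start: joints at [67.901, 18.392, -4.016, 83.108, 1.295, 78.541, -3.26], TCP at [0.253, -0.599, 0.223] pointing down, gripper open.
Joint ranges: [-163.93, 163.93], [-17.29, 119.83], [-79.2, 71.16], [3.27, 140.29], [-89.18, 269.18], [5.43, 117.66], [-154.24, 154.24]. Speed limits (degrees/s): [147.25, 147.25, 180, 180, 180, 180, 180].

## Interface

Orientations are given as [roll, pitch, yaw] about the fixed x, y, z axes, in that order (R = Rz(yaw) Ry(pitch) Rx(roll)).
In Python, from cell import env, viewer, boxes_of, masks_of gives the robot as it stands. The module is installed in compiled form; this text tells all that it offers.
- The arm moves only by the tool apply_moves, never from a script. Its argument "moves" is a list of rows, each a list of 7 numbers: the shift along the tool's x, y, z scaled (see below), then the turn, a rotation vector about the tool's x, y, z scaled (see below), then the opening, from 0 (shut) to 1 (fully open). A call has 1 to 20 rows; each row is the pose to reach, as a shift and turn from the pose commanded when the call began, along the tool's axes at that moment; what a row does not reach only later rows make up. The controller multiplies each number of a shift by 0.2 m and each number of a turn by 1.5 rad. A row lasts 1/10 s, in which the tool goes at most 50 mm and 8.59 degrees, less where a joint would pass 70% of its speed; a pose out of reach is approached as far as the arm can. A call with a number of a shift or a turn outside -1 to 1 is refused whole. A call with a gripper value outside its range is refused whole. The fingers move at their own pace and stop on an object; "grip_force" is the grip in N (left out, the last holds). Time passes only in rows, so rows that repeat a pose let the fingers close. It gives the time, the measured TCP pose, the force, the opening and the grip force at its end, in the units of the state.
- env.get_obs(): the state, without advancing time (a new reading comes with each control period).
- viewer.read_camera(name): name is "side" or "top"; returns the picture (384x512x3 uint8, red, green, blue); there is no depth.
- viewer.get_calibration(name): a dict with "fov_y" (degrees; the focal length in pixels is half the picture's height over the tangent of half this angle, whatever the lens; pixels are square), "cx", "cy" (the principal point, pixels), "k1" (the pictures are not rectified: a ray, as slopes to the right and down, at radius r is drawn at 1 + k1 r^2 times it, then the intrinsics apply), "position" and "orientation" of the camera in the world. Camera axes: x right, y up, looking along -z (the intrinsics and any distortion apply to the point x, -y, -z); pixel columns grow to the right and rows downward; lengths in m; the calibration is good to about 2 mm. A picture is of the moment at which its call begins. get_calibration takes no time and is no camera call.
- env.sign_off(): hands the job in; it is judged then, once.
Trained networks look in the newest picture that a camera, given by its name, has taken for a name from the list of things; names that differ only in an ending like _2 or _b are one class to them, and where a whole thing is asked for, a point or a joint stands for the part that bears it (a point fixed in the world has none). Each returns a list of dicts, best first, with "conf" (0 to 1); they miss things now and then, are a little off and sometimes report something else, mostly with a low value. They report only what shows in the picture. A call takes as long as a camera call. They do not tell look-alikes from the thing itself.
- boxes_of(camera, target): "location" ([column, row] in pixels, amid what is visible of it).
- masks_of(camera, target): "pixels" (384x512 bool, what is visible of it) and "location" ([column, row] in pixels, amid what is visible of it).
The state is a dict: "time_s": time; "qpos": joint angles; "joint_velocities": joint speeds; "effort": joint torques, N m; "tool_pos": TCP position; "tool_rot": TCP orientation; "force": force on the tool from outside, world axes, zero at the start; "wrist_torque": the same for the moment, N m; "grip_width": finger opening in m; "grasp_force": force on a finger pad.
Only numpy, scipy, OpenCV 4.12 (cv2) and the standard library are available. Lean on these libraries where they do the work, as an engineer would, in place of code of your own. Each camera call takes 0.05 s, during which the arm holds its last target. There are 200 camera calls.

## Task

The battery pack of the cordless magnetic stirrer is flat: press its snap tab in, lift the pack out of the stirrer without wrenching it, and put it in the charger with the tab on the side of the notch. Push it gently all the way down against the charger's sprung contacts and let go so that the tab springs out under the lip and holds it there. Do not crush the pack, and leave the bottles, vial, jar and beaker where they are.

Things in the scene. Friction and masses are not known exactly. Their poses are not given: they have to be found in the camera images.
- pack_center (a point): Centre of the battery pack, an upright grey block 56 (x) by 34 (y) by 90 mm (z), 0.2 kg; this point is 45 mm above its underside. It starts seated in the stirrer, its top 46 mm standing clear, to be pinched from above along y: one finger on the snap tab (+y side), the other on the flat -y face. 44 mm across with the tab out, 38 mm pressed. Over 27 N on each finger crushes it.
- tab_pad (a point): Middle of the snap tab's outer face, which looks to +y: 27 mm from the pack's mid-plane with the tab out, 25 mm above the pack's centre. The tab is an upright plate 22 mm wide (x), 4 mm thick, reaching from 2 mm below the pack's top down into the bay, where a square hook, 4 mm deep (+y) and 6 mm high, its top 9 mm below the pack's centre, catches under the bay's lip.
- tab (a joint): How far the snap tab is pressed in towards the pack, m: 0 out (latched when in a bay), 0.006 fully in. Sprung outward, 4 N to start, 10 N fully in. The hook overlaps the lip by 3 mm, give or take 1.5 mm of play: press it fully and hold it in while lifting, and again on the way into a bay, for it does not snap past the lip by itself.
- stirrer: Cordless magnetic stirrer, white, fixed, 58 mm high, 130 mm wide (y), from 42 mm on its near (-x) to 158 mm on its far (+x) side of this origin; a round steel plate with a beaker on its far part. The origin is on the table straight below its battery bay's centre. The bay is like the charger's, floor 14, mouth 58 mm up; the pack stands in it, axes parallel. Over 16 N between pack and stirrer wrenches it.
- charger: Charger, grey, fixed; origin on the table straight below its bay's centre. An 84 by 72 mm head with the bay stands on a 110 by 94 mm foot, set 0 to 20 mm up on it, not measured: the mouth is 58 to 78 mm and the bay's floor 14 to 34 mm above the origin. The bay opens upward, 59 (x) by 37 mm (y), 44 mm deep, edges rounded; pack home: axes parallel. Over 25 N on the pack forces it.
- charger_lip (a point): Point on the charger's foot, 6 mm above the table, straight below the bay's lip, 28 mm to +y of the bay's centre. There a notch, 28 mm wide (x), in the bay's +y side takes the pack's tab on its way down. The lip at its outer end is 6.5 mm thick down from the mouth; below is a pocket 5 mm deeper (to y = 33 mm), where the tab's hook springs out, 1.5 mm below the lip when the pack is home.
- contacts (a joint): How far the sprung contact plate (40 by 22 mm) in the middle of the charger's bay floor is pushed down, m: 0 = 6 mm above the floor, 0.006 = flush, pack fully home. It pushes up with 3.5 to 5.6 N, more than the pack's weight: the pack must be pushed down (a few newtons more) and is kept down only by its tab under the lip.
- beaker: Small glass beaker standing on the stirrer's plate, 52 mm across, 46 mm high, origin under its base. Leave alone.
- dropper_a: Amber dropper bottle, 34 mm across, 92 mm high, origin under its base. Leave alone.
- dropper_b: Amber dropper bottle, 30 mm across, 85 mm high, origin under its base. Leave alone.
- dropper_c: Amber dropper bottle, 38 mm across, 100 mm high, origin under its base. Leave alone.
- vial: Small amber vial, 26 mm across, 50 mm high, origin under its base. Leave alone.
- jar: White-lidded jar, 64 mm across, 75 mm high, origin under its base. Leave alone.
Things that resemble listed ones, but are neither listed nor needed, are in the scene too. Leave any purple look-alike of the part that bears pack_center alone.

How it is judged (in metres and radians):
On the way:
1. the pack has been lifted clear of the stirrer's bay (z of pack_center in the frame of stirrer above 0.109 m), for 0.1 s.
At the end, for the whole second after the job is handed in: The pack stands in the charger's bay (centre within 5 mm of the bay's axis, upright within 0.1 rad), keeping the contact plate pushed down by more than 3 mm, its tab sprung out (pressed by less than 2 mm) under the lip, at rest and let go (horizontal distance between pack_center and charger below 0.005 m and value of joint contacts above 0.003 m and angle between pack_center's own z axis and vertical below 0.1 rad and value of joint tab below 0.002 m and linear speed of pack below 0.02 m/s); the robot touches nothing.
It fails at once if the pack is wrenched against the stirrer (over 16 N between them) (contact force between pack and stirrer above 16 N).
It fails at once if the pack is forced into the charger (over 25 N between them) (contact force between pack and charger above 25 N).
It fails at once if the pack is crushed (over 55 N from the two fingers together) (contact force between the fingers and pack above 55 N).
It fails at once if a bottle, the vial, the jar or the beaker is shifted by more than 20 mm or tipped (distance of any of beaker, dropper_a, dropper_b, dropper_c, vial, jar from where it was at the start of the episode above 0.02 m or angle between any of beaker, dropper_a, dropper_b, dropper_c, vial, jar's own z axis and vertical above 0.3 rad).
It also fails if it takes over 48 s, if anything falls off the work surface, if the arm or the gripper's body presses on something with over 40 N, if the wrist force passes 120 N, or if a joint passes its speed limit or range.

## Working session

There is one attempt and no reset: what is moved stays moved. The work goes in short steps, Python scripts to look and compute and a tool call to move; the robot and the scene stay as the last step left them, time stands still between calls to the robot, and variables do not carry over. Pictures are saved under pics/ and viewed, at most 10 in all, crops included, and the job is handed in when it is done.

Besides the shell and the picture viewer there is one more tool, called after ">>>" by a JSON object that holds its "method" and its "body". apply_moves: Moves the arm, as the interface text tells. Shifts and turns lie within -1 to 1; 1 stands for 0.2 m of shift or 1.5 rad of turn. Its arguments: {"type":"object","properties":{"moves":{"type":"array","items":{"type":"array","items":{"type":"number","minimum":-1,"maximum":1}}},"grip_force":{"type":"number"}},"required":["moves"]}

```bash
mkdir -p pics
cat > h.py <<'E'
import numpy as np, cv2
from scipy.spatial.transform import Rotation as R
from cell import env, viewer, boxes_of, masks_of
def cal(n):
    c=viewer.get_calibration(n); f=192/np.tan(np.radians(c['fov_y'])/2)
    K=np.array([[f,0,c['cx']],[0,f,c['cy']],[0,0,1.]])
    o=np.array(c['orientation'],float)
    M=R.from_euler('xyz',o,degrees=True).as_matrix() if o.shape==(3,) else (R.from_quat(o).as_matrix() if o.shape==(4,) else o)
    return K,np.array([c['k1'],0,0,0.]),np.array(c['position']),M@np.diag([1,-1,-1.])
def proj(n,P):
    K,_,p,M=cal(n); k1=_[0]; q=(np.atleast_2d(P)-p)@M; s=q[:,:2]/q[:,2:]
    s=s*(1+k1*(s**2).sum(1,keepdims=True)); return s*K[0,0]+K[:2,2]
def ray(n,uv):
    K,d,p,M=cal(n); s=cv2.undistortPoints(np.array(uv,float).reshape(-1,1,2),K,d).reshape(-1,2)
    return p,np.c_[s,np.ones(len(s))]@M.T
def atz(n,uv,z):
    p,d=ray(n,uv); return p+d*((z-p[2])/d[:,2:])
E
python3 - <<'E'
from h import *
for n in('side','top'):
    print(viewer.get_calibration(n)); im=viewer.read_camera(n); cv2.imwrite(f'pics/{n}0.png',cv2.resize(im[:,:,::-1],(800,600)))
    for t in('pack_center','tab_pad','stirrer','charger','charger_lip','beaker','dropper_a','vial','jar'):
        print(n,t,[(np.round(b['location']).tolist(),round(b['conf'],2)) for b in boxes_of(n,t)])
print(env.get_obs())
E
```

```text
{'fov_y': 52.36197844971572, 'cx': 252.3580922565643, 'cy': 195.18374210751912, 'k1': -0.023279643848414407, 'position': array([ 0.45557852, -0.68038707,  0.86756603]), 'orientation': array([40.5908538 , -0.26328064, -6.2839718 ])}
side pack_center [([208.0, 260.0], 0.89), ([252.0, 232.0], 0.77), ([257.0, 270.0], 0.73), ([274.0, 290.0], 0.18)]
side tab_pad [([238.0, 230.0], 0.45)]
side stirrer [([275.0, 288.0], 0.73)]
side charger [([248.0, 151.0], 0.89), ([302.0, 273.0], 0.67)]
side charger_lip [([245.0, 147.0], 0.77)]
side beaker [([304.0, 273.0], 0.67), ([276.0, 204.0], 0.48)]
side dropper_a [([234.0, 366.0], 0.84), ([278.0, 204.0], 0.65), ([218.0, 209.0], 0.53)]
side vial [([240.0, 206.0], 0.55), ([246.0, 152.0], 0.46)]
side jar [([219.0, 113.0], 0.65)]
{'fov_y': 52.20052240795387, 'cx': 256.7035504838462, 'cy': 185.96905163362933, 'k1': -0.06608847546346641, 'position': array([0.34178172, 0.01555499, 1.1385904 ]), 'orientation': array([ 10.04686653,  -1.6426435 , -89.2823416 ])}
top pack_center [([314.0, 237.0], 0.94), ([285.0, 194.0], 0.75), ([338.0, 193.0], 0.6)]
top tab_pad [
[... 357 characters left out ...]
me_s': 1.0, 'qpos': array([67.90084952, 18.39018124, -4.01352167, 83.10711814,  1.29365208,
       78.54308271, -3.26194408]), 'joint_velocities': array([ 0.02706024,  0.05896841, -0.11298469, -0.03011263, -0.05215453,
        0.01448945, -0.01771194]), 'effort': array([-3.36311587e-04, -4.91107213e+01, -4.03309967e-01, -3.12779367e+01,
       -6.34545484e-02,  3.35448235e-02,  1.44976809e-05]), 'tool_pos': array([ 0.2529625 , -0.5987692 ,  0.22260973]), 'tool_rot': array([1.79995333e+02, 2.35037908e-03, 2.29032785e+01]), 'force': array([-0.49373264,  0.54298324,  0.38304829]), 'wrist_torque': array([0.00506263, 0.04162461, 0.03092171]), 'grasp_force': 0.0, 'grip_width': 0.08679139729904245}
```

View pics/side0.png

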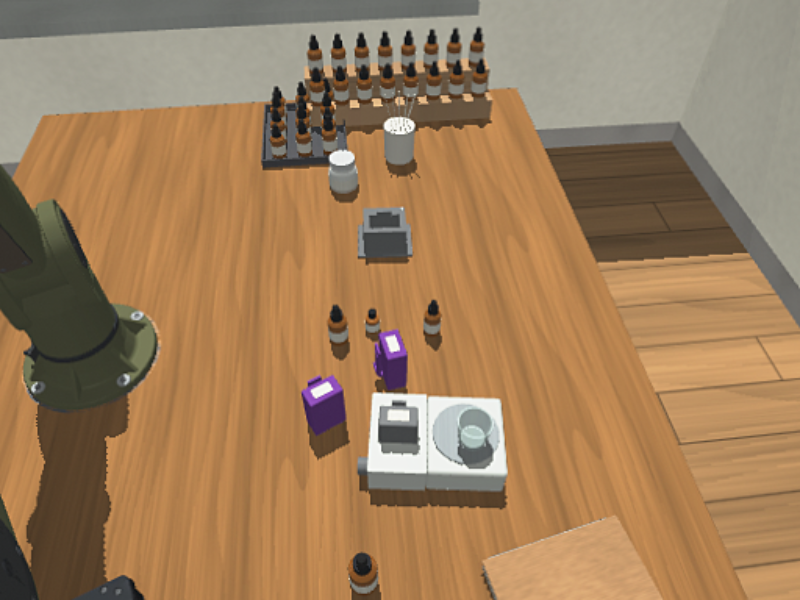

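View pics/top0.png

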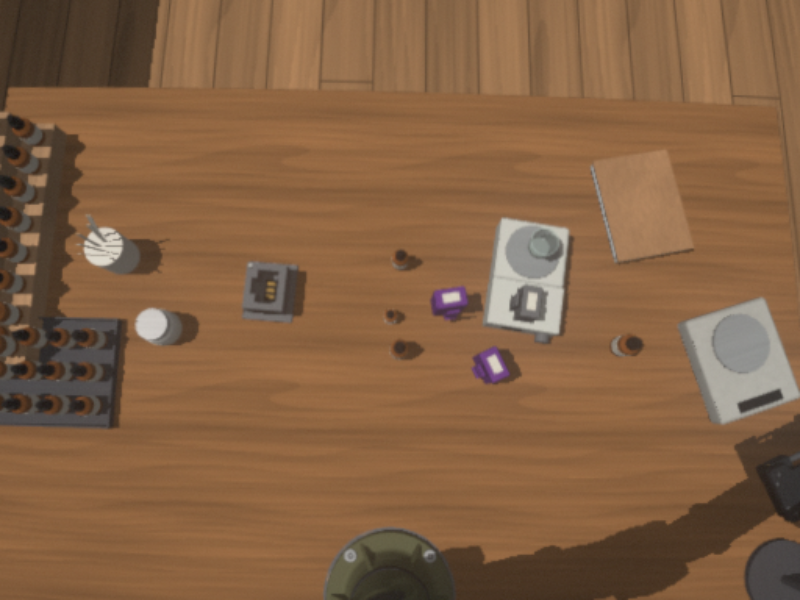

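Three things look like packs (side, pixels in the 800x600 view): purple (323,405), purple (392,360), and the grey one seated in the stirrer (398,422). I choose the grey one. In the top view it is at (530,302), the charger is at (270,290), and a grey-white scale at (740,360) resembles the stirrer. Next is a close crop with the masks.

Run:
```python
from h import *
tiles=[]
for n in('side','top'):
    im=viewer.read_camera(n)[:,:,::-1].copy(); np.save(f'{n}.npy',im)
    C={'side':[(255,270),(247,150)],'top':[(338,193),(174,187)]}[n]
    for (u,v) in C:
        c=im[v-25:v+35,u-40:u+40] if n=='side' else im[v-30:v+30,u-40:u+40]
        tiles.append(cv2.resize(c,(400,300),interpolation=cv2.INTER_CUBIC))
    for t in('pack_center','stirrer','charger'):
        for i,m in enumerate(masks_of(n,t)):
            p=m['pixels'].astype(np.uint8); print(n,t,i,round(m['conf'],2),np.round(m['location']),p.sum(),cv2.minAreaRect(cv2.findNonZero(p)))
            np.save(f'm_{n}_{t}_{i}.npy',m['pixels'])
cv2.imwrite('pics/crops.png',np.vstack([np.hstack(tiles[:2]),np.hstack(tiles[2:])]))
# rough positions
for nm,z,uv in (('pack',.104,(338,193)),('purp1',.09,(285,194)),('purp2',.09,(314,237)),('charger',.06,(174,187)),('beaker',.08,(347,157)),('dropA',.08,(255,224)),('dropB',.08,(256,165)),('vial',.05,(250,202)),('dropC',.08,(398,221)),('jar',.075,(100,209))): print(nm,atz('top',[uv],z).round(3))
```

```text
side pack_center 0 0.96 [207. 260.] 828 ((207.06756591796875, 258.9054260253906), (36.98977279663086, 26.468236923217773), 80.53767395019531)
side pack_center 1 0.69 [254. 268.] 638 ((254.5, 270.0), (28.0, 25.0), 90.0)
side pack_center 2 0.65 [251. 231.] 651 ((249.5, 230.5), (37.0, 21.0), 90.0)
side pack_center 3 0.48 [239. 206.] 114 ((238.0, 205.5), (15.0, 8.0), 90.0)
side stirrer 0 0.97 [278. 288.] 4191 ((277.43475341796875, 282.7838439941406), (96.18931579589844, 60.204002380371094), 1.6365771293640137)
side stirrer 1 0.46 [247. 151.] 993 ((245.5, 148.5), (31.0, 33.0), 90.0)
top pack_center 0 0.91 [339. 195.] 397 ((336.0, 193.5), (23.0, 20.0), 90.0)
top pack_center 1 0.72 [284. 196.] 412 ((286.5, 193.5), (21.0, 23.0), 90.0)
top pack_center 2 0.41 [103. 206.] 585 ((100.5, 208.5), (23.0, 29.0), 90.0)
top stirrer 0 0.71 [334. 180.] 2757 ((336.9453430175781, 179.42941284179688), (49.74418640136719, 75.96900177001953), 7.253194808959961)
top charger 0 0.95 [172. 184.] 1143 ((172.18292236328125, 186.35365295410156), (32.025142669677734, 36.22154998779297), 6.340191841125488)
pack [[ 0.51  -0.231  0.104]]
purp1 [[ 0.507 -0.089  0.09 ]]
purp2 [[ 0.392 -0.167  0.09 ]]
charger [[0.526 0.217 0.06 ]]
beaker [[ 0.617 -0.265  0.08 ]]
dropA [[ 0.425 -0.009  0.08 ]]
dropB [[ 0.589 -0.01   0.08 ]]
vial [[0.489 0.005 0.05 ]]
dropC [[ 0.439 -0.403  0.08 ]]
jar [[0.459 0.414 0.075]]
```

View pics/crops.png

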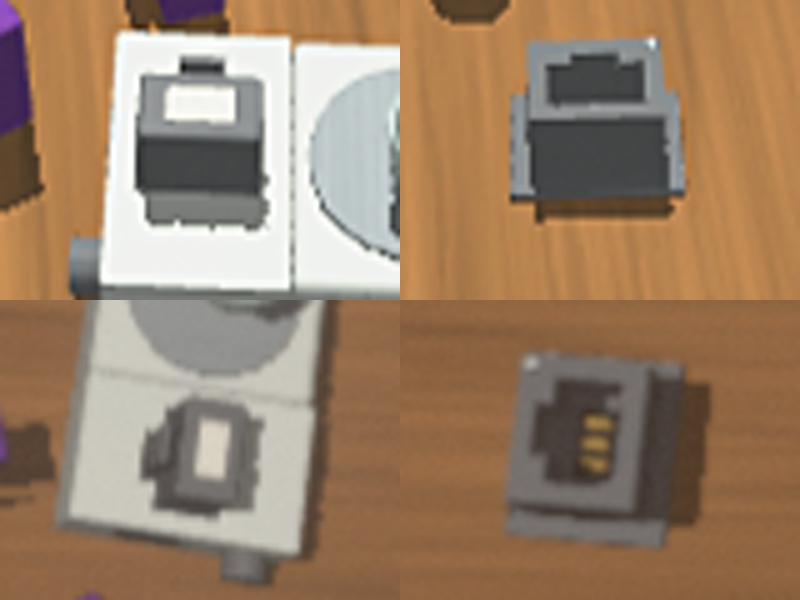

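The crops show the grey pack seated in the stirrer with its tab on the +y side. The charger's bay is open and empty, with its notch also on the +y side. I'll fit both poses from hand-picked corners.

```bash
cat > fit.py <<'E'
from h import *
from scipy.optimize import least_squares
def o(u0,v0,pts): return (np.array(pts,float)+.5)/5-.5+[u0,v0]
def W(p,L): 
    c,s=np.cos(p[2]),np.sin(p[2]); L=np.asarray(L,float)
    return np.c_[p[0]+c*L[:,0]-s*L[:,1],p[1]+s*L[:,0]+c*L[:,1],L[:,2]]
def solve(name,obs,x0,loc,cams=('side','top')):
    f=lambda x:np.concatenate([(proj(n,W(x,loc(x)[n]))-obs[n]).ravel() for n in cams])
    r=least_squares(f,x0,loss='soft_l1',f_scale=.7,x_scale=[.01]*len(x0)); e=f(r.x).reshape(-1,2)
    print(name,cams,r.x[:2].round(4),'yaw',np.degrees(r.x[2]).round(2),r.x[3:].round(4),'rms',np.sqrt((e**2).mean()).round(2)); 
    return r.x,e
P=.001*np.array([[-28,17,104],[28,17,104],[28,-17,104],[-28,-17,104],[-28,-17,58],[28,-17,58],[-42,65,58],[-42,-65,58],[158,65,58],[158,-65,58]])
so=np.r_[o(215,245,[(141,73),(265,76),(265,137),(138,137),(136,190),(262,193),(118,34),(102,290)]),np.array([(501,399),(506,470)])*.64-.18]
to=np.r_[o(298,163,[(185,100),(252,103),(240,210),(165,205),(68,220),(298,258)]),np.array([(502,220),(569,230)])*.64-.18]
tl=P[[1,2,3,0,6,7,8,9]]
C=lambda x:dict(side=np.array([[-.042,.036,x[3]],[.042,.036,x[3]],[.042,-.036,x[3]],[-.042,-.036,x[3]],[-.0295,-.0185,x[3]],[.0295,-.0185,x[3]],[-.055,-.047,x[4]],[.055,-.047,x[4]]]),
 top=np.array([[.042,.036,x[3]],[.042,-.036,x[3]],[-.042,-.036,x[3]],[-.042,.036,x[3]],[-.055,.047,x[4]],[-.055,-.047,x[4]],[.055,-.047,x[4]]]))
co=dict(side=o(207,125,[(128,38),(257,38),(265,117),(128,117),(148,103),(244,103),(112,198),(283,193)]),top=o(134,157,[(115,55),(247,60),(240,213),(108,205),(107,235),(265,245),(283,63)]))
for cams in(('side','top'),('side',),('top',)):
    a,e=solve('stirrer',dict(side=so,top=to),[.51,-.231,0],lambda x:dict(side=P,top=tl),cams)
    if len(cams)==2: print(e.round(1).tolist())
    b,e=solve('charger',co,[.526,.217,0,.065,.012],C,cams)
    if len(cams)==2: print(e.round(1).tolist())
E
python3 fit.py
```

```text
stirrer ('side', 'top') [ 0.5122 -0.2373] yaw -8.19 [] rms 1.19
[[-0.7, -0.3], [-0.7, -0.1], [-0.9, 1.0], [-0.9, 0.2], [-0.1, -0.3], [-0.9, -0.2], [-0.6, 0.2], [-0.7, -1.0], [-0.4, -1.1], [1.0, 3.9], [0.6, -1.4], [-0.5, 0.0], [-0.5, -1.2], [2.1, -2.1], [0.4, -0.7], [0.0, -1.0], [-0.6, -2.7], [0.7, -1.9]]
charger ('side', 'top') [0.5379 0.2321] yaw -2.51 [0.0591 0.0045] rms 0.55
[[-0.8, 1.2], [-0.0, 0.1], [0.2, -0.2], [-0.0, 0.9], [-0.1, -0.3], [-0.1, -1.1], [-0.3, 0.3], [0.6, -0.3], [1.1, -0.1], [0.2, 0.4], [-1.1, -0.7], [-0.5, -0.6], [-0.2, 0.3], [0.4, 0.3], [0.0, -0.3]]
stirrer ('side',) [ 0.5135 -0.2375] yaw -7.85 [] rms 1.0
charger ('side',) [0.5397 0.2445] yaw -4.13 [ 0.0486 -0.0079] rms 0.45
stirrer ('top',) [ 0.5084 -0.2367] yaw -8.38 [] rms 0.84
charger ('top',) [0.537  0.2314] yaw -1.73 [0.0613 0.0089] rms 0.49
```

```bash
cat >> h.py <<'E'
def go(x,y,z,yaw):
    s=env.get_obs(); T=R.from_euler('xyz',s['tool_rot'],degrees=True)
    d=T.inv().apply(np.array([x,y,z])-s['tool_pos']); w=(T.inv()*R.from_euler('xyz',[180,0,yaw],degrees=True)).as_rotvec()
    print('t',round(s['time_s'],2),'pos',s['tool_pos'].round(4),s['tool_rot'].round(2),'F',s['force'].round(1),'w',round(s['grip_width'],4),'gf',round(s['grasp_force'],1),'\nmove',(d/.2).round(3),(w/1.5).round(3))
E
python3 -c "
from h import *
go(.512,-.237,.19,-8)"
```

```text
t 1.4 pos [ 0.253  -0.5988  0.2226] [180.     0.    22.91] F [-0.3 -1.  -0.2] w 0.087 gf 0.0 
move [ 1.897 -1.162  0.163] [0.   0.   0.36]
```

>>> {"method": "apply_moves", "body": {"moves": [[0.25,-0.15,0,0,0,0.09,0.9],[0.5,-0.3,0,0,0,0.18,0.85],[0.75,-0.45,0,0,0,0.27,0.8],[0.95,-0.58,0,0,0,0.36,0.8],[0.95,-0.58,0,0,0,0.36,0.8],[0.95,-0.58,0,0,0,0.36,0.8],[0.95,-0.58,0,0,0,0.36,0.8]]}}

```text
time_s: 2.1
tool_pos: [0.3828, -0.4181, 0.2228]
tool_rot: [179.9, 0.0, -8.0]
force: [-0.1, -1.4, -1.6]
grip_width: 0.0694
grasp_force: 0.0
```

```bash
python3 -c "
from h import *
go(.512,-.237,.16,-8)"
```

```text
t 2.1 pos [ 0.3828 -0.4181  0.2228] [ 1.7994e+02  1.0000e-02 -7.9700e+00] F [-0.1 -1.4 -1.6] w 0.0694 gf 0.0 
move [ 0.514 -0.987  0.313] [0.001 0.    0.   ]
```

>>> {"method": "apply_moves", "body": {"moves": [[0.13,-0.25,0.05,0,0,0,0.8],[0.26,-0.5,0.1,0,0,0,0.8],[0.39,-0.75,0.2,0,0,0,0.8],[0.514,-0.987,0.313,0,0,0,0.8],[0.514,-0.987,0.313,0,0,0,0.8],[0.514,-0.987,0.313,0,0,0,0.8],[0.514,-0.987,0.313,0,0,0,0.8]]}}

```text
time_s: 2.8
tool_pos: [0.5116, -0.2385, 0.1595]
tool_rot: [180.0, 0.1, -8.1]
force: [0.5, -0.9, 0.0]
grip_width: 0.07
grasp_force: 0.0
```

Run:
```python
from h import *
go(.512,-.237,.07,-8)
s=env.get_obs(); p=s['tool_pos']; y=np.array([np.sin(np.radians(-8)),-np.cos(np.radians(-8)),0])
t=[]
for n,(u,v) in (('side',(255,262)),('top',(338,193))):
    im=viewer.read_camera(n)[:,:,::-1]; c=im[v-35:v+40,u-50:u+50]; t.append(cv2.resize(c,(800,600),interpolation=cv2.INTER_CUBIC))
    q=proj(n,[p,p+y*.035,p-y*.035]); print(n,((q-[u-50,v-35])*8+3.5).round())
for n,i in zip(('side','top'),t): cv2.imwrite(f'pics/{n}1.png',i)
```

```text
t 2.8 pos [ 0.5116 -0.2385  0.1595] [ 1.7996e+02  7.0000e-02 -8.1000e+00] F [ 0.5 -0.9  0. ] w 0.07 gf 0.0 
move [ 0.002 -0.008  0.447] [ 0.     0.001 -0.001]
side [[398. 211.]
 [394. 327.]
 [401. 101.]]
top [[465. 252.]
 [572. 269.]
 [358. 235.]]
```

View pics/side1.png

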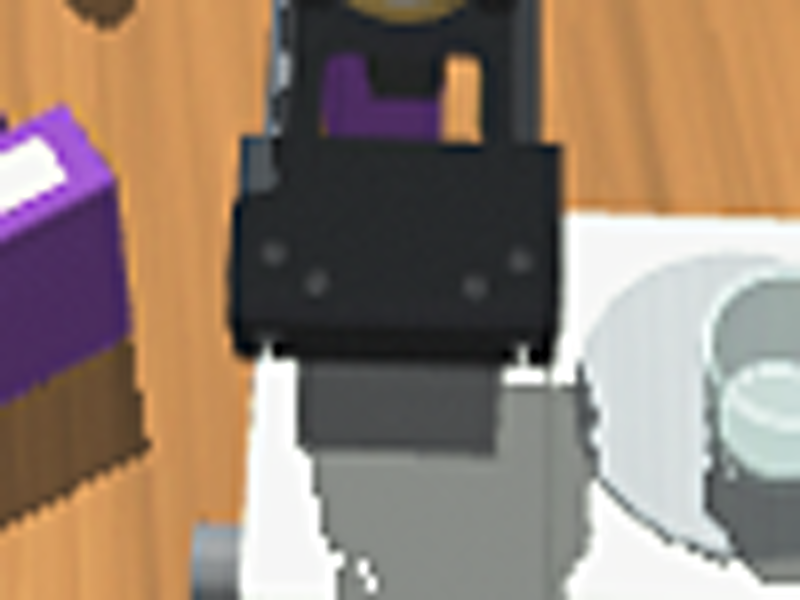

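The near finger's column centre (about 397) sits over the pack's (about 397), so x is within about 1 mm. Next I descend, aiming 2 mm to +y of the pack's mid-plane because of the tab.

```bash
python3 -c "
from h import *
go(.5127,-.235,.071,-8)"
```

```text
t 2.9 pos [ 0.5113 -0.2399  0.1603] [ 1.7992e+02 -1.0000e-02 -8.2700e+00] F [-0.1  0.6 -0. ] w 0.0697 gf 0.0 
move [ 0.003 -0.026  0.446] [ 0.001 -0.    -0.003]
```

>>> {"method": "apply_moves", "body": {"moves": [[0,-0.02,0.1,0,0,0,0.8],[0,-0.02,0.2,0,0,0,0.8],[0,-0.02,0.3,0,0,0,0.8],[0,-0.02,0.38,0,0,0,0.8],[0.003,-0.018,0.44,0,0,0,0.8],[0.003,-0.018,0.44,0,0,0,0.8],[0.003,-0.018,0.44,0,0,0,0.7],[0.003,-0.018,0.44,0,0,0,0.6],[0.003,-0.018,0.44,0,0,0,0.57],[0.003,-0.018,0.44,0,0,0,0.57],[0.003,-0.018,0.44,0,0,0,0.57]], "grip_force": 12}}

```text
time_s: 4.0
tool_pos: [0.5135, -0.2334, 0.0723]
tool_rot: [180.0, -0.0, -8.0]
force: [0.1, -0.3, 0.9]
grip_width: 0.0505
grasp_force: 0.0
```

```bash
python3 -c "
from h import *
go(.5127,-.235,.071,-8)"
```

```text
t 4.0 pos [ 0.5135 -0.2334  0.0723] [ 1.7998e+02 -3.0000e-02 -8.0200e+00] F [ 0.1 -0.3  0.9] w 0.0505 gf 0.0 
move [-0.003  0.008  0.007] [ 0. -0. -0.]
```

>>> {"method": "apply_moves", "body": {"moves": [[0,0.005,0,0,0,0,0.55],[0,0.005,0,0,0,0,0.53],[0,0.005,0,0,0,0,0.51],[0,0.005,0,0,0,0,0.49],[0,0.005,0,0,0,0,0.48],[0,0.005,0,0,0,0,0.48]], "grip_force": 12}}

```text
time_s: 4.6
tool_pos: [0.5132, -0.2347, 0.072]
tool_rot: [180.0, -0.0, -8.0]
force: [0.1, -0.4, 0.5]
grip_width: 0.0423
grasp_force: 5.9
```

```bash
python3 -c "
from h import *
go(.5127,-.235,.071,-8)"
```

```text
t 4.6 pos [ 0.5132 -0.2347  0.072 ] [ 1.7997e+02 -1.0000e-02 -8.0400e+00] F [ 0.1 -0.4  0.5] w 0.0423 gf 5.9 
move [-0.002  0.002  0.005] [ 0. -0. -0.]
```

>>> {"method": "apply_moves", "body": {"moves": [[0,0,0,0,0,0,0.46],[0,0,0,0,0,0,0.44],[0,0,0,0,0,0,0.42],[0,0,0,0,0,0,0.4],[0,0,0,0,0,0,0.4],[0,0,0,0,0,0,0.4]], "grip_force": 15}}

```text
time_s: 5.2
tool_pos: [0.5131, -0.2346, 0.072]
tool_rot: [180.0, 0.0, -8.0]
force: [0.1, -1.0, -0.1]
grip_width: 0.037
grasp_force: 14.8
```

```bash
python3 -c "
from h import *
go(.5127,-.235,.071,-8)"
```

```text
t 5.2 pos [ 0.5131 -0.2346  0.072 ] [179.98   0.    -8.04] F [ 0.1 -1.  -0.1] w 0.037 gf 14.8 
move [-0.002  0.002  0.005] [ 0.  0. -0.]
```

>>> {"method": "apply_moves", "body": {"moves": [[0,0,0,0,0,0,0.4],[0,0,-0.01,0,0,0,0.4],[0,0,-0.02,0,0,0,0.4],[0,0,-0.03,0,0,0,0.4],[0,0,-0.04,0,0,0,0.4]], "grip_force": 18}}

```text
time_s: 5.7
tool_pos: [0.5129, -0.2344, 0.0798]
tool_rot: [180.0, 0.0, -8.0]
force: [-0.4, -2.5, -2.8]
grip_width: 0.0367
grasp_force: 17.8
```

>>> {"method": "apply_moves", "body": {"moves": [[0,0,-0.03,0,0,0,0.4],[0,0,-0.06,0,0,0,0.4],[0,0,-0.1,0,0,0,0.4],[0,0,-0.14,0,0,0,0.4],[0,0,-0.18,0,0,0,0.4],[0,0,-0.22,0,0,0,0.4],[0,0,-0.27,0,0,0,0.4],[0,0,-0.34,0,0,0,0.4],[0,0,-0.44,0,0,0,0.4],[0,0,-0.56,0,0,0,0.4],[0,0,-0.68,0,0,0,0.4],[0,0,-0.8,0,0,0,0.4],[0,0,-0.88,0,0,0,0.4],[0,0,-0.9,0,0,0,0.4],[0,0,-0.9,0,0,0,0.4],[0,0,-0.9,0,0,0,0.4]]}}

```text
time_s: 7.3
tool_pos: [0.5127, -0.2341, 0.259]
tool_rot: [-180.0, 0.1, -8.0]
force: [0.5, -0.3, -0.8]
grip_width: 0.0369
grasp_force: 18.0
```

Run:
```python
from h import *
go(.538,.05,.255,-2.8)
for n in('side','top'):
    im=viewer.read_camera(n); cv2.imwrite(f'pics/{n}2.png',im[:,:,::-1])
```

```text
t 7.3 pos [ 0.5127 -0.2341  0.259 ] [-1.7997e+02  9.0000e-02 -8.0200e+00] F [ 0.5 -0.3 -0.8] w 0.0369 gf 18.0 
move [-0.073 -1.424  0.021] [-0.     0.001 -0.061]
```

View pics/side2.png

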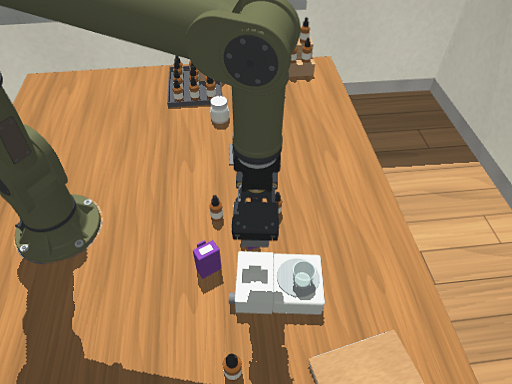

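The pack is out and the stirrer's bay is empty. The grasp gives a pack y of about -0.2366 against a camera fit of -0.2373, so the calibration is good. I'll take a sharper look at the charger in the saved pictures and move over in the meantime.

Run:
```python
from h import *
t=[]
for n,(u,v) in (('side',(227,125)),('top',(152,165))):
    im=np.load(f'{n}.npy')[v:v+44,u:u+40]; i=cv2.resize(im,(400,440),interpolation=cv2.INTER_CUBIC)
    i=cv2.convertScaleAbs(i,alpha=1.3 if n=='side' else 1.7)
    for k in range(0,440,50): cv2.line(i,(0,k),(6,k),(0,255,0),1); cv2.line(i,(k,0),(k,6),(0,255,0),1)
    t.append(i)
cv2.imwrite('pics/ch.png',np.hstack(t))
```

```text
(no output)
```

View pics/ch.png

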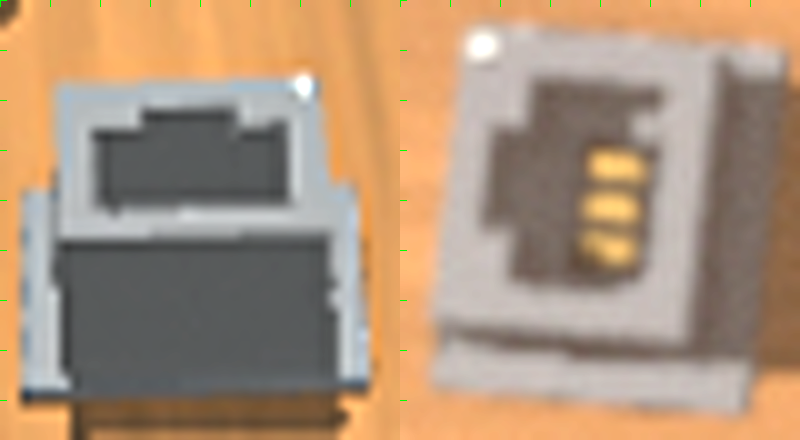

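>>> {"method": "apply_moves", "body": {"moves": [[0,-0.08,0,0,0,0,0.4],[-0.01,-0.24,0,0,0,-0.01,0.4],[-0.02,-0.42,0,0,0,-0.02,0.4],[-0.03,-0.6,0,0,0,-0.04,0.4],[-0.04,-0.78,0,0,0,-0.06,0.4],[-0.05,-0.93,0,0,0,-0.06,0.4],[-0.05,-1,0,0,0,-0.06,0.4],[-0.05,-1,0,0,0,-0.06,0.4]]}}

```text
time_s: 8.2
tool_pos: [0.5312, -0.0319, 0.2598]
tool_rot: [-180.0, 0.0, -2.6]
force: [0.3, 0.1, -1.8]
grip_width: 0.0372
grasp_force: 18.0
```

```bash
cat > fit2.py <<'E'
from h import *
from scipy.optimize import least_squares
def o(u0,v0,pts): return (np.array(pts,float)+.5)/10-.5+[u0,v0]
def W(p,L):
    c,s=np.cos(p[2]),np.sin(p[2]); L=np.asarray(L,float); return np.c_[p[0]+c*L[:,0]-s*L[:,1],p[1]+s*L[:,0]+c*L[:,1],L[:,2]]
B=lambda h:[[.0295,.0185,h],[.0295,-.0185,h],[-.0295,-.0185,h],[-.0295,.0185,h],[.014,.028,h],[-.014,.028,h]]
H=lambda h:[[.042,.036,h],[.042,-.036,h],[-.042,-.036,h],[-.042,.036,h]]
so=o(227,125,[(318,80),(330,235),(57,235),(57,82),(290,124),(293,205),(97,207),(93,130),(240,108),(142,110),(22,388),(368,383)])
to=o(152,165,[(65,25),(322,50),(293,345),(37,325),(133,80),(262,92),(245,282),(110,280),(97,128),(85,225),(33,385),(345,412),(387,48)])
def L(x,n):
    f=x[4]; return np.array(H(x[3])+B(x[3])+([[-.055,-.047,f],[.055,-.047,f]] if n=='side' else [[-.055,.047,f],[-.055,-.047,f],[.055,-.047,f]]))
for cams in (('side','top'),('top',),('side',)):
    f=lambda x:np.concatenate([(proj(n,W(x,L(x,n)))-(so if n=='side' else to)).ravel() for n in cams])
    r=least_squares(f,[.538,.23,0,.06,.012],loss='soft_l1',f_scale=.5,x_scale=.01,bounds=([0,0,-1,.058,.006],[1,1,1,.078,.03]))
    e=f(r.x).reshape(-1,2); print(cams,r.x.round(4),np.degrees(r.x[2]).round(2),np.sqrt((e**2).mean()).round(2)); print(e.round(1).tolist())
E
python3 fit2.py
```

```text
('side', 'top') [ 0.5382  0.2298 -0.0678  0.0586  0.0095] -3.88 0.52
[[0.1, 0.6], [0.1, 0.6], [-0.2, 1.3], [-0.4, 1.0], [-0.8, -0.1], [-0.5, -0.2], [-0.2, 0.1], [0.1, -0.2], [-0.9, -0.3], [0.0, -0.3], [-0.3, 0.2], [0.4, -0.3], [0.9, 0.1], [0.6, -0.3], [0.1, -0.3], [-0.0, -0.5], [-0.3, -0.6], [-0.1, -0.7], [-0.8, 1.0], [-0.5, 0.1], [-0.7, -0.3], [-0.7, -0.2], [-0.1, 0.1], [0.9, 0.2], [0.9, -0.5]]
('top',) [ 0.5377  0.2297 -0.0636  0.058   0.0138] -3.64 0.51
[[0.9, 0.4], [0.6, -0.1], [0.3, -0.1], [0.1, -0.2], [-0.2, -0.3], [-0.0, -0.5], [-0.7, 1.2], [-0.4, 0.4], [-0.6, 0.0], [-0.6, 0.1], [-0.3, 0.2], [0.9, 0.1], [0.7, -0.7]]
('side',) [ 0.539   0.2313 -0.0797  0.058   0.0078] -4.57 0.43
[[0.4, 0.5], [0.2, 0.5], [-0.1, 1.0], [-0.0, 0.7], [-0.5, -0.2], [-0.4, -0.3], [-0.0, -0.2], [0.3, -0.5], [-0.5, -0.5], [0.4, -0.5], [-0.2, 0.1], [0.4, -0.1]]
```

```bash
python3 -c "
from h import *
go(.538,.1,.255,-3.8);go(.538,.2318,.15,-3.8)"
```

```text
t 8.2 pos [ 0.5312 -0.0319  0.2598] [-1.7997e+02  1.0000e-02 -2.5900e+00] F [ 0.3  0.1 -1.8] w 0.0372 gf 18.0 
move [ 0.004 -0.66   0.025] [-0.     0.     0.014]
t 8.2 pos [ 0.5312 -0.0319  0.2598] [-1.7997e+02  1.0000e-02 -2.5900e+00] F [ 0.3  0.1 -1.8] w 0.0372 gf 18.0 
move [-0.025 -1.318  0.55 ] [-0.     0.     0.014]
```

>>> {"method": "apply_moves", "body": {"moves": [[0,-0.1,0,0,0,0,0.4],[0,-0.28,0,0,0,0.01,0.4],[0,-0.48,0,0,0,0.014,0.4],[0,-0.68,0,0,0,0.014,0.4],[-0.01,-0.86,0,0,0,0.014,0.4],[-0.02,-0.96,0,0,0,0.014,0.4],[-0.02,-1,0,0,0,0.014,0.4],[-0.02,-1,0,0,0,0.014,0.4]]}}

```text
time_s: 9.0
tool_pos: [0.5376, 0.1642, 0.2596]
tool_rot: [180.0, 0.0, -4.1]
force: [-0.4, -0.1, -1.6]
grip_width: 0.0372
grasp_force: 18.0
```

```bash
python3 -c "
from h import *
go(.538,.2318,.15,-3.8)"
```

```text
t 9.0 pos [0.5376 0.1642 0.2596] [ 1.7996e+02  3.0000e-02 -4.1000e+00] F [-0.4 -0.1 -1.6] w 0.0372 gf 18.0 
move [-0.022 -0.338  0.548] [ 0.     0.    -0.003]
```

>>> {"method": "apply_moves", "body": {"moves": [[-0.01,-0.1,0,0,0,0,0.4],[-0.02,-0.25,0.05,0,0,0,0.4],[-0.022,-0.338,0.15,0,0,0,0.4],[-0.022,-0.338,0.28,0,0,0,0.4],[-0.022,-0.338,0.42,0,0,0,0.4],[-0.022,-0.338,0.52,0,0,0,0.4],[-0.022,-0.338,0.548,0,0,0,0.4],[-0.022,-0.338,0.548,0,0,0,0.4],[-0.022,-0.338,0.548,0,0,0,0.4]]}}

```text
time_s: 9.9
tool_pos: [0.5389, 0.2319, 0.1515]
tool_rot: [-180.0, -0.1, -4.2]
force: [0.3, 0.0, -1.3]
grip_width: 0.0372
grasp_force: 17.8
```

Run:
```python
from h import *
go(.538,.2318,.125,-3.8)
im=viewer.read_camera('side')[:,:,::-1]; u,v=212,90
i=cv2.resize(im[v:v+75,u:u+80],(800,750),interpolation=cv2.INTER_CUBIC)[80:680]; 
for k in range(0,800,50): cv2.line(i,(k,0),(k,6),(0,255,0),1)
cv2.imwrite('pics/fit.png',i)
# predicted columns in this crop: bay centre at mouth near edge; pack near-face bottom corners if pack centred on tcp in x
s=env.get_obs(); p=s['tool_pos']; a=np.radians(-3.8); X=np.array([np.cos(a),np.sin(a),0]);Y=np.array([-np.sin(a),np.cos(a),0])
c=p-Y*.0018; c[2]=p[2]-.058
q=proj('side',[c-X*.028-Y*.017,c+X*.028-Y*.017,np.r_[c[:2],.0]+[0,0,.059]-X*.042-Y*.036,np.r_[c[:2],.059]+X*.042-Y*.036]); print(((q-[u,v])*10+4.5-[0,80]).round())
```

```text
t 9.9 pos [0.5389 0.2319 0.1515] [-1.7999e+02 -1.1000e-01 -4.1800e+00] F [ 0.3  0.  -1.3] w 0.0372 gf 17.8 
move [-0.005  0.001  0.132] [-0.    -0.001 -0.004]
[[249. 385.]
 [435. 380.]
 [207. 515.]
 [483. 508.]]
```

View pics/fit.png

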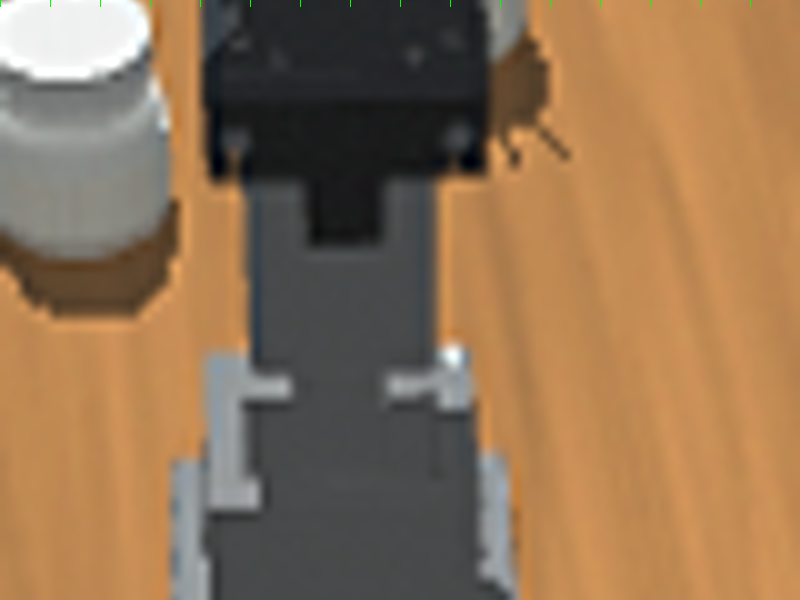

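The pack's face spans columns 250–437 (predicted 249–435) and the charger's head spans 207–481 (predicted 207–483), so x is good to about 0.5 mm. I lower slowly and watch the force.

>>> {"method": "apply_moves", "body": {"moves": [[-0.004,0,0.03,0,0,0,0.4],[-0.004,0,0.06,0,0,0,0.4],[-0.004,0,0.08,0,0,0,0.4],[-0.004,0,0.1,0,0,0,0.4],[-0.004,0,0.12,0,0,0,0.4],[-0.004,0,0.135,0,0,0,0.4],[-0.004,0,0.15,0,0,0,0.4],[-0.004,0,0.15,0,0,0,0.4]]}}

```text
time_s: 10.75
tool_pos: [0.5366, 0.2327, 0.1198]
tool_rot: [180.0, 0.0, -4.1]
force: [-1.0, -0.2, -1.6]
grip_width: 0.0367
grasp_force: 17.8
```

>>> {"method": "apply_moves", "body": {"moves": [[0,0,0.005,0,0,0,0.4],[0,0,0.01,0,0,0,0.4],[0,0,0.015,0,0,0,0.4],[0,0,0.015,0,0,0,0.4]]}}

```text
time_s: 11.15
tool_pos: [0.5368, 0.2327, 0.1172]
tool_rot: [180.0, 0.0, -4.1]
force: [0.2, -0.3, -1.4]
grip_width: 0.0373
grasp_force: 18.0
```

>>> {"method": "apply_moves", "body": {"moves": [[0.003,0.002,0.005,0,0,0,0.4],[0.003,0.002,0.01,0,0,0,0.4],[0.003,0.002,0.015,0,0,0,0.4],[0.003,0.002,0.015,0,0,0,0.4]]}}

```text
time_s: 11.55
tool_pos: [0.5382, 0.2324, 0.1158]
tool_rot: [180.0, -0.1, -4.1]
force: [-1.9, -2.1, 5.7]
grip_width: 0.0371
grasp_force: 17.9
```

>>> {"method": "apply_moves", "body": {"moves": [[0,0,0.005,0,0,0,0.4],[0,0,0.01,0,0,0,0.4],[0,0,0.015,0,0,0,0.4],[0,0,0.015,0,0,0,0.4]]}}

```text
time_s: 11.95
tool_pos: [0.5376, 0.2315, 0.1108]
tool_rot: [179.9, 0.0, -4.1]
force: [0.8, -2.2, -1.0]
grip_width: 0.0373
grasp_force: 18.0
```

>>> {"method": "apply_moves", "body": {"moves": [[0,0.004,0.005,0,0,0,0.4],[0,0.004,0.01,0,0,0,0.4],[0,0.004,0.015,0,0,0,0.4],[0,0.004,0.02,0,0,0,0.4],[0,0.004,0.02,0,0,0,0.4]]}}

```text
time_s: 12.45
tool_pos: [0.5374, 0.2315, 0.1072]
tool_rot: [180.0, -0.0, -4.1]
force: [1.5, -2.2, -1.1]
grip_width: 0.0369
grasp_force: 18.0
```

>>> {"method": "apply_moves", "body": {"moves": [[0,0,0.005,0,0,0,0.4],[0,0,0.01,0,0,0,0.4],[0,0,0.015,0,0,0,0.4],[0,0,0.02,0,0,0,0.4],[0,0,0.02,0,0,0,0.4]]}}

```text
time_s: 12.95
tool_pos: [0.5374, 0.2315, 0.1032]
tool_rot: [180.0, 0.0, -4.1]
force: [1.6, -3.1, 0.3]
grip_width: 0.0368
grasp_force: 18.0
```

>>> {"method": "apply_moves", "body": {"moves": [[0.002,0.005,0.005,0,0,0,0.4],[0.002,0.005,0.01,0,0,0,0.4],[0.002,0.005,0.015,0,0,0,0.4],[0.002,0.005,0.02,0,0,0,0.4],[0.002,0.005,0.025,0,0,0,0.4],[0.002,0.005,0.025,0,0,0,0.4]]}}

```text
time_s: 13.55
tool_pos: [0.5374, 0.2309, 0.098]
tool_rot: [-180.0, 0.0, -4.1]
force: [1.4, 0.1, -2.6]
grip_width: 0.0369
grasp_force: 18.0
```

>>> {"method": "apply_moves", "body": {"moves": [[0,0,0.005,0,0,0,0.4],[0,0,0.01,0,0,0,0.4],[0,0,0.015,0,0,0,0.4],[0,0,0.02,0,0,0,0.4],[0,0,0.025,0,0,0,0.4],[0,0,0.025,0,0,0,0.4]]}}

```text
time_s: 14.15
tool_pos: [0.5375, 0.2305, 0.0931]
tool_rot: [180.0, 0.0, -4.1]
force: [0.7, -0.4, -2.2]
grip_width: 0.037
grasp_force: 18.0
```

Free and centred, so I keep going down.

>>> {"method": "apply_moves", "body": {"moves": [[0.002,0,0.005,0,0,0,0.4],[0.002,0,0.01,0,0,0,0.4],[0.002,0,0.015,0,0,0,0.4],[0.002,0,0.02,0,0,0,0.4],[0.002,0,0.025,0,0,0,0.4],[0.002,0,0.03,0,0,0,0.4],[0.002,0,0.035,0,0,0,0.4],[0.002,0,0.04,0,0,0,0.4],[0.002,0,0.04,0,0,0,0.4]]}}

```text
time_s: 15.05
tool_pos: [0.538, 0.2304, 0.0851]
tool_rot: [180.0, 0.0, -4.1]
force: [0.3, -0.6, -1.9]
grip_width: 0.0373
grasp_force: 18.0
```

>>> {"method": "apply_moves", "body": {"moves": [[0,0,0.005,0,0,0,0.4],[0,0,0.01,0,0,0,0.4],[0,0,0.015,0,0,0,0.4],[0,0,0.02,0,0,0,0.4],[0,0,0.02,0,0,0,0.4]]}}

```text
time_s: 15.55
tool_pos: [0.538, 0.2304, 0.0811]
tool_rot: [180.0, 0.0, -4.1]
force: [0.0, -0.0, -1.3]
grip_width: 0.037
grasp_force: 18.0
```

>>> {"method": "apply_moves", "body": {"moves": [[0,0,0.005,0,0,0,0.4],[0,0,0.01,0,0,0,0.4],[0,0,0.015,0,0,0,0.4],[0,0,0.015,0,0,0,0.4]]}}

```text
time_s: 15.95
tool_pos: [0.5382, 0.2306, 0.0787]
tool_rot: [180.0, -0.0, -4.1]
force: [-0.4, -0.6, 1.8]
grip_width: 0.0372
grasp_force: 18.0
```

>>> {"method": "apply_moves", "body": {"moves": [[0,0,0.005,0,0,0,0.4],[0,0,0.01,0,0,0,0.4],[0,0,0.01,0,0,0,0.4]]}}

```text
time_s: 16.25
tool_pos: [0.5382, 0.2306, 0.0764]
tool_rot: [180.0, -0.0, -4.1]
force: [-1.0, -0.2, 1.6]
grip_width: 0.0371
grasp_force: 18.0
```

>>> {"method": "apply_moves", "body": {"moves": [[0,0,0.004,0,0,0,0.4],[0,0,0.008,0,0,0,0.4],[0,0,0.008,0,0,0,0.4]]}}

```text
time_s: 16.55
tool_pos: [0.5382, 0.2305, 0.0747]
tool_rot: [180.0, -0.0, -4.1]
force: [-1.4, -0.2, 3.4]
grip_width: 0.0369
grasp_force: 18.0
```

>>> {"method": "apply_moves", "body": {"moves": [[0,0,0.004,0,0,0,0.4],[0,0,0.004,0,0,0,0.4]]}}

```text
time_s: 16.75
tool_pos: [0.5382, 0.2305, 0.0739]
tool_rot: [-180.0, -0.0, -4.1]
force: [-0.8, -0.8, 3.0]
grip_width: 0.037
grasp_force: 18.0
```

>>> {"method": "apply_moves", "body": {"moves": [[0,0,0.004,0,0,0,0.4],[0,0,0.004,0,0,0,0.4]]}}

```text
time_s: 16.95
tool_pos: [0.5382, 0.2306, 0.0733]
tool_rot: [180.0, -0.0, -4.1]
force: [-1.1, -0.2, 4.2]
grip_width: 0.037
grasp_force: 18.0
```

>>> {"method": "apply_moves", "body": {"moves": [[0,0,0.004,0,0,0,0.4],[0,0,0.004,0,0,0,0.4]]}}

```text
time_s: 17.15
tool_pos: [0.5382, 0.2309, 0.073]
tool_rot: [-180.0, -0.0, -4.1]
force: [-3.8, -0.0, 8.4]
grip_width: 0.0367
grasp_force: 18.0
```

>>> {"method": "apply_moves", "body": {"moves": [[0,0,0.003,0,0,0,0.4],[0,0,0.003,0,0,0,0.4]]}}

```text
time_s: 17.35
tool_pos: [0.5382, 0.231, 0.0729]
tool_rot: [-180.0, -0.0, -4.1]
force: [-4.6, -0.8, 9.4]
grip_width: 0.0369
grasp_force: 18.0
```

Hard stop reached at 9–10 N, so the pack is home. I open slowly while holding the height.

>>> {"method": "apply_moves", "body": {"moves": [[0,0,0,0,0,0,0.43],[0,0,0,0,0,0,0.45],[0,0,0,0,0,0,0.47],[0,0,0,0,0,0,0.49],[0,0,0,0,0,0,0.51],[0,0,0,0,0,0,0.54],[0,0,0,0,0,0,0.62],[0,0,0,0,0,0,0.68],[0,0,0,0,0,0,0.68],[0,0,0,0,0,0,0.68]]}}

```text
time_s: 18.35
tool_pos: [0.538, 0.2295, 0.0711]
tool_rot: [179.9, 0.0, -4.1]
force: [0.8, 0.5, 0.8]
grip_width: 0.0585
grasp_force: 0.0
```

>>> {"method": "apply_moves", "body": {"moves": [[0,0,-0.05,0,0,0,0.68],[0,0,-0.15,0,0,0,0.68],[0,0,-0.28,0,0,0,0.68],[0,0,-0.45,0,0,0,0.68],[0,0,-0.65,0,0,0,0.68],[0,0.2,-0.85,0,0,0,0.68],[0,0.4,-0.95,0,0,0,0.68],[0,0.6,-0.95,0,0,0,0.68],[0,0.8,-0.95,0,0,0,0.68],[0,1,-0.95,0,0,0,0.68],[0,1,-0.95,0,0,0,0.68]]}}

```text
time_s: 19.45
tool_pos: [0.5237, 0.0234, 0.2623]
tool_rot: [179.8, -0.0, -4.7]
force: [1.1, 0.2, 0.3]
grip_width: 0.0593
grasp_force: 0.0
```

Run:
```python
from h import *
t=[]
for n,(u,v) in (('side',(207,105)),('top',(134,157))):
    im=viewer.read_camera(n)[:,:,::-1]; t.append(cv2.resize(im[v:v+70,u:u+66],(400,424),interpolation=cv2.INTER_CUBIC))
cv2.imwrite('pics/end.png',np.hstack(t))
a=np.radians(-3.9); X=np.array([np.cos(a),np.sin(a),0]);Y=np.array([-np.sin(a),np.cos(a),0]); c=np.array([.5383,.2291,0])
for top in(.105,.111):
    print(((proj('side',[c+X*i*.028+Y*j*.017+[0,0,top] for i,j in((-1,1),(1,1),(1,-1),(-1,-1))])-[207,105]+.5)*6.06).round().tolist())
```

```text
[[179.0, 131.0], [291.0, 129.0], [294.0, 173.0], [180.0, 176.0]]
[[179.0, 122.0], [291.0, 119.0], [294.0, 164.0], [180.0, 166.0]]
```

View pics/end.png

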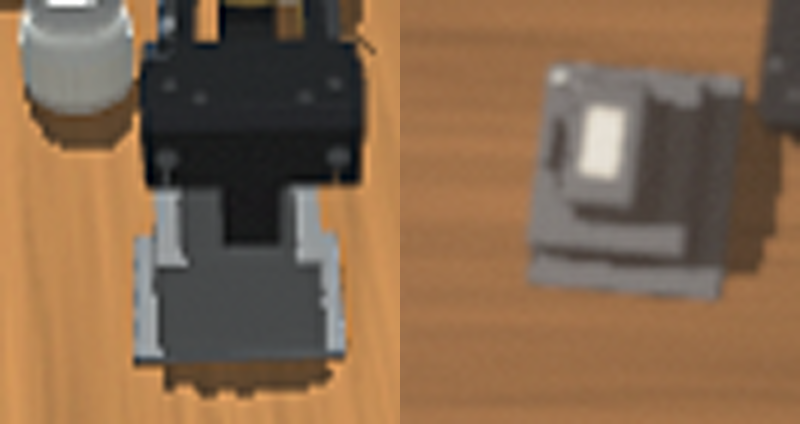

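The top view shows the pack seated and upright. In the side view the raised gripper hides it, so I move away and check the height.

>>> {"method": "apply_moves", "body": {"moves": [[0,0.2,-0.1,0,0,0,0.68],[0,0.4,-0.1,0,0,0,0.68],[0,0.6,-0.1,0,0,0,0.68],[0,0.8,-0.1,0,0,0,0.68],[0,1,-0.1,0,0,0,0.68],[0,1,-0.1,0,0,0,0.68],[0,1,-0.1,0,0,0,0.68]]}}

```text
time_s: 20.25
tool_pos: [0.5102, -0.1674, 0.2818]
tool_rot: [-179.9, -0.0, -4.0]
force: [-0.1, 0.6, -0.8]
grip_width: 0.0591
grasp_force: 0.0
```

Run:
```python
from h import *
im=viewer.read_camera('side')[:,:,::-1]; u,v=207,105
cv2.imwrite('pics/end2.png',cv2.resize(im[v:v+70,u:u+66],(400,424),interpolation=cv2.INTER_CUBIC))
```

```text
(no output)
```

View pics/end2.png

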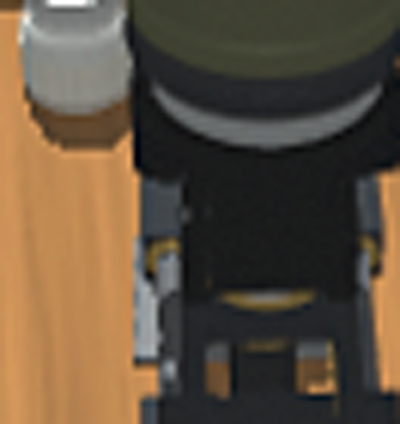

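>>> {"method": "apply_moves", "body": {"moves": [[-0.15,0.2,0,0,0,0,0.68],[-0.3,0.4,0,0,0,0,0.68],[-0.45,0.6,0,0,0,0,0.68],[-0.6,0.8,0,0,0,0,0.68],[-0.7,0.9,0,0,0,0,0.68],[-0.7,0.9,0,0,0,0,0.68],[-0.7,0.9,0,0,0,0,0.68]]}}

```text
time_s: 21.0
tool_pos: [0.3587, -0.3363, 0.2821]
tool_rot: [-180.0, -0.1, -3.9]
force: [1.0, -0.1, -0.5]
grip_width: 0.059
grasp_force: 0.0
```

Run:
```python
from h import *
im=viewer.read_camera('side')[:,:,::-1]; u,v=207,105
a=cv2.resize(im[v:v+70,u:u+66],(400,424),interpolation=cv2.INTER_CUBIC); b=cv2.resize(im,(400,300)); b=cv2.copyMakeBorder(b,0,124,0,0,cv2.BORDER_CONSTANT)
cv2.imwrite('pics/end3.png',np.hstack([a,b]))
```

```text
(no output)
```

View pics/end3.png

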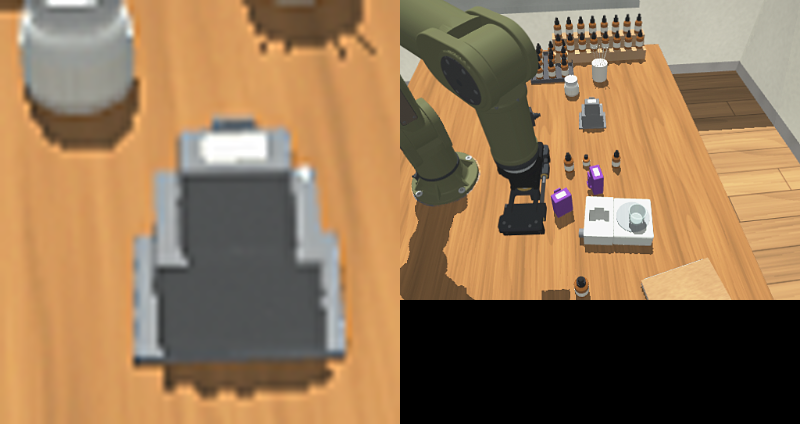

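The pack's top corners at (180,131), (290,130), (296,173) and (180,174) match the seated prediction to about 2 px; a pack raised 6 mm would sit about 9 px higher. The tab is visible, sprung out, at (232,122), and nothing else has moved.

```bash
python3 -c "
from h import *
print(env.sign_off())"
```

```text
the job is handed in; nothing more can be done
None
```

The pack is out of the stirrer and seated in the charger with its tab sprung out on the notch side; the job was handed in at about 21 s, and the sign-off returned no verdict.

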